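# Roll the brass tube into the V-block and against its stop

### The job

Roll the brass tube along the table with your fingertips, up the ramp of the pale wooden V-block until it drops into the groove. Then push on its end to slide it along the groove until it touches the metal end stop, and come away. Only push the tube, never pick it up, and leave the roll of tape, the dropper bottle and the little figure where they are.

Things in the scene. Friction and masses are not known exactly. Their poses are not given: they have to be found in the camera images.
- tube: Brass tube, a smooth round bar 30 mm in diameter and 110 mm long, 0.2 kg, lying loose on the table, free to roll (friction about 0.3). Origin at its centre on its axis, 15 mm above the table at the start. Its x runs along the tube; y and z turn as it rolls. It starts left or right of the V-block, 150 to 180 mm from the groove line, parallel to the groove within 0.12 rad.
- vblock: Pale wooden V-block fixed to the table. Origin under the groove at table height; x along the groove to the end stop, roughly away from the robot; z up. Spans x -90 to 80, y -70 to 70 mm. Both sides alike: from y = 70 mm a 15 degree ramp climbs to a crest 15 mm high at 16.5 mm from the groove line, then the 90 degree groove falls to 1 mm above the table. Its end at x -90 is open.
- seat (a point): Centre of the tube when it lies in the groove with its end against the end stop: 25 mm along the V-block's x from its origin, 22.5 mm above the table (on the crest its axis would be 30 mm up); axes as the V-block's. The end stop is an aluminium plate across the groove at the V-block's x 80 to 90 mm, 62 mm wide, 46 mm high.
- the_arm_magnifier: Bench magnifier fixed to the table at the left front: a ring foot with a jointed arm and a round lens above it. It fills world x 0.28 to 0.53, y 0.35 to 0.52 m, up to 0.22 m high (origin near the middle of its foot). It does not move and takes no part in the work; an arm that comes from the left must go over or round it.
- masking_tape: Roll of cream masking tape lying flat, 100 mm across, 25 mm high, loose, on the side of the V-block where the tube is not. Origin at the centre of its underside. To be left alone.
- mini_3: Small painted figure in ochre yellow on a round base, 25 mm across, 37 mm high, loose, beyond the end stop. Origin at the centre of its underside. To be left alone.
- dropper_5: Paint dropper bottle with a white pointed cap and olive green contents, 25 mm across, 82 mm high, loose, beyond the end stop. Origin at the centre of its underside. To be left alone.
Mind the look-alikes: they are no part of the job. Of the things like the tube, leave any that is red; of the rest the larger one is meant.

How it is judged:
By the outcome, as a careful person would: the job done as asked, in the order asked, and still so for the second after the job is handed in, with the robot touching nothing.
It also fails if it takes over 58 s, if anything falls off the work surface, if the arm or the gripper's body presses on something with over 40 N, if the wrist force passes 120 N, or if a joint passes its speed limit or range.

### The arm

A 6-joint arm with a two-finger parallel gripper is mounted at the origin on a cart in front of the work surface, level with it; the furniture and walls round the work are solid. World frame = base frame: x ahead of the robot, y to its left, z up, the work surface at z = 0. Lengths are in mm, angles in rad, forces in N, time in s.
With the tool pointing down it reaches from about 300 to 775 mm from the base axis. Payload 14.6 kg.
Tool frame: the origin (TCP) lies between the finger pads; the fingertips stand 25 mm ahead of it and the grasp point (between the pads) lies 6 mm ahead of it; z points along the fingers, y is the line along which they close (so a half turn about z gives the same grasp; the last joint's range is limited). The gripper opens to 94 mm and grips with 3 to 60 N. Pads are 16 mm wide; open, the fingers measure 119 mm over their backs; the gripper's body (75 mm by 177 mm) begins 78 mm behind the grasp point.
Start: joints at [-1.183, 0.3, 1.521, -0, 1.321, -0.067], TCP at [241.597, -494.085, 230.446] pointing down, gripper open.
Joint ranges: [-3.03, 3.03], [-0.79, 2.21], [0.23, 2.52], [-1.04, 4.18], [0, 3.07], [-2.55, 2.55]. Speed limits (rad/s): [2.22, 2.22, 2.57, 3.14, 3.14, 3.14].

### API

Orientations are given as [roll, pitch, yaw] about the fixed x, y, z axes, in that order (R = Rz(yaw) Ry(pitch) Rx(roll)).
In Python, from cell import manip gives the robot as it stands. The module is installed in compiled form; this text tells all that it offers.
- The arm moves only by the tool step_arm, never from a script. Its argument "series" is one flat list of numbers, 5 for each row, row after row: the shift along the world's x, y, z in mm, then the turn about the world's z in rad, then the closure, from 0 (fully open) to 1 (shut). In form: [dx, dy, dz, spin, jaw, dx, dy, dz, spin, jaw, ...]. A call has 1 to 20 rows; each row shifts and turns the commanded pose from where the row before left it; what a row does not reach is not made up. A row lasts 1/8 s, in which the tool goes at most 62.5 mm and 10.7 degrees, less where a joint would pass 70% of its speed; a pose out of reach is approached as far as the arm can. A call is refused whole if a number of a shift passes 62.5 or a number of a turn 0.188, either way. A call with a gripper value outside its range is refused whole. The fingers move at their own pace and stop on an object; "squeeze" is the grip in N (left out, the last holds). Time passes only in rows, so rows that do not move let the fingers close. It gives the time, the measured TCP pose, the force, the opening and the grip force at its end, in the units of the state.
- manip.read_state(): the state, without advancing time (a new reading comes with each control period).
- manip.camera(name): name is "side" or "top"; returns (picture, depth): 480x640x3 uint8, blue, green, red; 480x640 float32, mm along the optical axis (not along the pixel's ray), 0 where there is no reading.
- manip.camera_info(name): a dict with "fovy" (degrees; the focal length in pixels is half the picture's height over the tangent of half this angle, whatever the lens; pixels are square), "cx", "cy" (the principal point, pixels), "eye" and "orientation" of the camera in the world. Camera axes: x right, y down, z forward; pixel columns grow to the right and rows downward; lengths in mm; the calibration is good to about 2 mm. A picture is of the moment at which its call begins. camera_info takes no time and is no camera call.
- manip.sign_off(): hands the job in; it is judged then, once.
The state is a dict: "clock": time; "joints": joint angles; "qd": joint speeds; "effort": joint torques, N m; "eef_pos": TCP position; "eef_rot": TCP orientation; "wrist_force": force on the tool from outside, world axes, zero at the start; "moment": the same for the moment, N m; "finger_gap": finger opening in mm; "finger_force": force on a finger pad.
Only numpy, scipy, OpenCV 4.12 (cv2) and the standard library are available. Lean on these libraries where they do the work, as an engineer would, in place of code of your own. Each camera call takes 0.05 s, during which the arm holds its last target. There are 200 camera calls.

## Working session

There is one attempt and no reset: what is moved stays moved. The work goes in short steps, Python scripts to look and compute and a tool call to move; the robot and the scene stay as the last step left them, time stands still between calls to the robot, and variables do not carry over. Pictures are saved under pics/ and viewed, at most 10 in all, crops included, and the job is handed in when it is done.

Besides the shell and the picture viewer there is one more tool, called after "Request:" as name(argument=value, ...), one argument or row to a line, values as JSON. step_arm: Moves the arm, as the interface text tells. Its arguments: {"type":"object","properties":{"series":{"type":"array"},"squeeze":{"type":"number"}},"required":["series"]}

```bash
mkdir -p pics
cat > h.py <<'E'
import numpy as np, cv2
from cell import manip
from scipy.spatial.transform import Rotation as R
def cam(n):
    p,d=manip.camera(n); i=manip.camera_info(n); return p,d,i
def Rm(i):
    o=np.array(i["orientation"],float)
    return o if o.shape==(3,3) else R.from_euler('xyz',o).as_matrix()
def pts(d,i):
    f=240/np.tan(np.radians(i["fovy"])/2)
    v,u=np.mgrid[0:480,0:640]
    c=np.stack([(u-i["cx"])/f*d,(v-i["cy"])/f*d,d],-1)
    return c@Rm(i).T+np.array(i["eye"])
E
python3 - <<'E'
from h import *
for n in("top","side"):
    p,d,i=cam(n); cv2.imwrite(f"pics/{n}0.png",p); np.save(f"{n}0.npy",d); print(i)
print(manip.read_state())
E
```

```text
{'fovy': 50.05011885906487, 'cx': 312.9979060969704, 'cy': 237.69202015221103, 'eye': array([ 394.15712727,   55.26346237, 1350.41673494]), 'orientation': array([-3.00346024e+00,  2.64820489e-03, -1.57604316e+00])}
{'fovy': 49.624104891056085, 'cx': 312.694157243956, 'cy': 231.9119656763864, 'eye': array([ 551.1258417 , -886.56099175,  878.2917118 ]), 'orientation': array([-2.26784858, -0.00894157, -0.04093195])}
{'clock': 0.1, 'joints': array([-1.18258464e+00,  3.00403432e-01,  1.52153029e+00, -1.90804836e-05,
        1.32067879e+00, -6.65754117e-02]), 'qd': array([-8.51608852e-04, -1.60358517e-03, -1.39700320e-03,  2.53112291e-03,
       -7.45753766e-05, -2.13543494e-04]), 'effort': array([ 1.94447231e-03, -5.32641685e+01, -3.53282511e+01,  7.10023334e-02,
        2.35034066e-02, -6.22244784e-05]), 'eef_pos': array([ 241.52489955, -493.89769544,  229.944914  ]), 'eef_rot': array([-3.14057382e+00, -4.94065130e-05,  4.54791808e-01]), 'wrist_force': array([-0.19359233, -0.41100202, -0.23153696]), 'moment': array([ 1.09303675e-01, -7.07194154e-03,  3.28145208e-05]), 'finger_force': 0.0, 'finger_gap': 94.00036508794904}
```

View pics/top0.png

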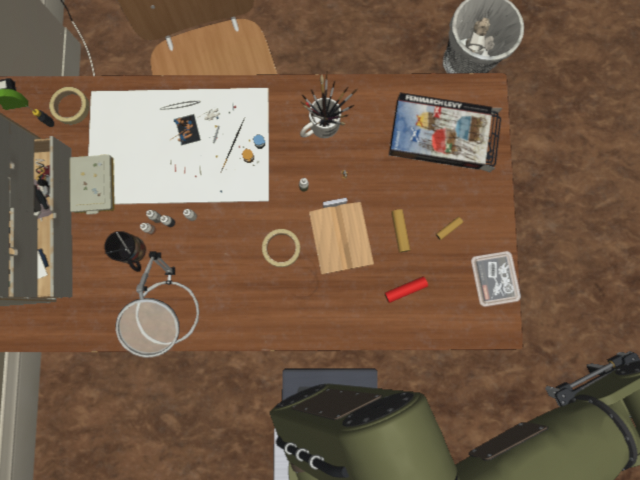

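View pics/side0.png

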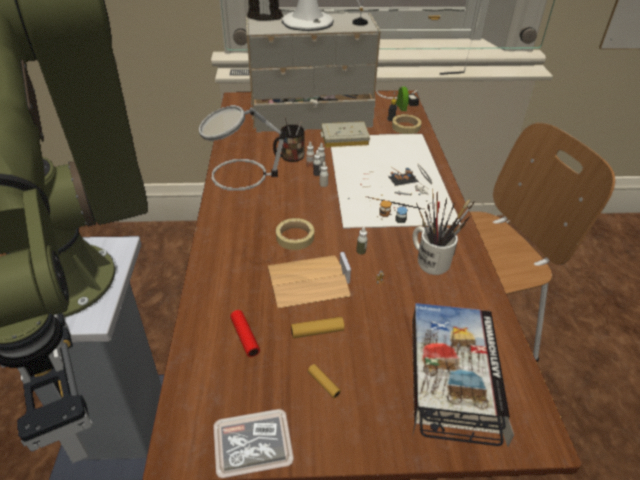

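The top view shows the target brass tube at (401,230), right of (-y from) the V-block at (341,238), whose stop is at (335,202). The red tube is at (407,289) and the small brass one at (450,228). The side view agrees: tube at (317,327), block at (310,280).

```bash
cat >> h.py <<'E'
def tube(n,p,d,i,box):
    P=pts(d,i); h=cv2.cvtColor(p,cv2.COLOR_BGR2HSV)
    m=((h[...,0]>17)&(h[...,0]<28)&(h[...,1]>120)&(h[...,2]>90)).astype(np.uint8)
    k=np.zeros_like(m); x0,y0,x1,y1=box; k[y0:y1,x0:x1]=1; m&=k
    nn,l,s,c=cv2.connectedComponentsWithStats(m); j=1+np.argmax(s[1:,4])
    return l==j,P
def ray(uv,i,z):
    f=240/np.tan(np.radians(i["fovy"])/2); uv=np.atleast_2d(uv)
    c=np.c_[(uv[:,0]-i["cx"])/f,(uv[:,1]-i["cy"])/f,np.ones(len(uv))]@Rm(i).T
    e=np.array(i["eye"]); return e+c*((z-e[2])/c[:,2:])
E
python3 - <<'E'
from h import *
for n,box in(("top",(385,195,425,265)),("side",(280,305,355,350))):
    p=cv2.imread(f"pics/{n}0.png"); d=np.load(f"{n}0.npy"); i=manip.camera_info(n)
    m,P=tube(n,p,d,i,box); q=np.argwhere(m)[:,::-1]
    r=cv2.minAreaRect(q.astype(np.float32)); b=cv2.boxPoints(r)
    w=ray(b,i,20 if n=="top" else 18)[:,:2]; print(n,m.sum(),r,"\n",w.round(1),w.mean(0))
    Q=P[m]; print("depth pts z",np.percentile(Q[:,2],[5,50,95]).round(1),np.median(Q[:,:2],0))
    # block: 
    hsv=cv2.cvtColor(p,cv2.COLOR_BGR2HSV)
    bx=(305,195,380,280) if n=="top" else (262,245,360,312)
    s=hsv[bx[1]:bx[3],bx[0]:bx[2]]; mm=np.zeros(m.shape,np.uint8)
    mm[bx[1]:bx[3],bx[0]:bx[2]]=((s[...,2]>150)&(s[...,1]>60)&(s[...,0]<25))
    nn,l,st,c=cv2.connectedComponentsWithStats(mm); j=1+np.argmax(st[1:,4]); q=np.argwhere(l==j)[:,::-1]
    hull=cv2.convexHull(q.astype(np.int32)); ap=cv2.approxPolyDP(hull,4,True)[:,0]
    print("block",st[j],cv2.minAreaRect(q.astype(np.float32)),"\n",np.c_[ap,ray(ap,i,0)[:,:2].round(1)])
    K=(l==j); Q=P[K];print("z",np.percentile(Q[:,2],[2,50,98]))
    s=hsv[bx[1]:bx[3],bx[0]:bx[2]]; 
    st2=np.zeros(m.shape,bool); st2[bx[1]:bx[3],bx[0]:bx[2]]=(s[...,1]<60)&(s[...,2]>120)
    S=P[st2]; S=S[S[:,2]>25]; print("stop",len(S),S.mean(0).round(1) if len(S) else "",np.percentile(S,[5,95],axis=0).round(1) if len(S) else "")
p=cv2.imread("pics/top0.png")[180:310,250:480]; cv2.imwrite("pics/c0.png",cv2.resize(p,None,fx=3.4,fy=3.4,interpolation=cv2.INTER_CUBIC))
E
```

```text
top 452 ((400.4735412597656, 230.1924591064453), (42.20207595825195, 10.811594009399414), 79.3803482055664) 
 [[ 650.3 -148.5]
 [ 655.5 -176.6]
 [ 545.5 -193.6]
 [ 540.5 -165.9]] [ 597.96432966 -171.15454438]
depth pts z [19.  28.1 33.1] [ 596.21444785 -169.8388841 ]
block [ 309  202   65   72 3431] ((340.8269348144531, 237.13462829589844), (64.91444396972656, 53.73582458496094), 78.69007110595703) 
 [[373.  263.  513.7 -99.8]
 [321.  273.  488.1  37.3]
 [309.  212.  651.2  68.2]
 [360.  202.  677.7 -68.5]]
z [-1.12570576  8.74137508 18.43945614]
stop 106 [669.9   2.4  45. ] [[663.  -24.9  37.3]
 [676.5  28.8  50.5]]
side 676 ((317.4219665527344, 326.7427978515625), (13.30500316619873, 52.003562927246094), 81.25383758544922) 
 [[ 541.6 -164.3]
 [ 652.9 -146. ]
 [ 654.1 -182.3]
 [ 545.5 -199.5]] [ 598.49064659 -173.02092851]
depth pts z [13.9 27.2 31.9] [ 596.72168533 -179.57758718]
block [ 268  255   83   53 3176] ((308.97296142578125, 280.33782958984375), (44.058921813964844, 76.7743148803711), 80.53767395019531) 
 [[350.  294.  678.8 -64.4]
 [277.  307.  511.  -98.7]
 [268.  265.  487.4  38.6]
 [335.  255.  654.1  69.6]]
z [ 0.08378138  8.90372217 17.24737801]
stop 97 [668.9 -12.5  54.3] [[662.1 -30.3  40.6]
 [677.9  24.8  49. ]]
```

View pics/c0.png

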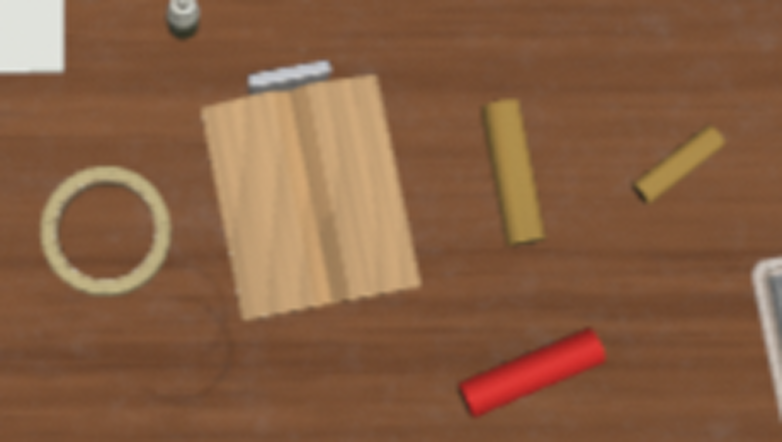

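The four corners give the block origin at about (587.6, -13.8) with yaw 0.187. The stop then predicts to (671, 2), and it measures (670, 2.4). The tube's centre is at about (598, -172), which is 157 mm from the groove and within the stated range. I'll move in behind it, on the -y side, with the fingers in line with the groove.

Request:
step_arm(
  series=[36,28,0,0.13,0.36,36,28,0,0.13,0.36,36,28,0,0.13,0.36,36,28,0,0.13,0.36,36,28,0,0.13,0.36,36,28,0,0.13,0.36,36,28,0,0.13,0.36,36,28,0,0.13,0.36,36,28,0,0.13,0.36,36,28,0,0.13,0.36,3,4,-30,0,0.36,0,0,-35,0,0.36,0,0,-35,0,0.36,0,0,-30,0,0.36,0,0,0,0,0.36,0,0,0,0,0.36],
)

```text
clock: 2.1
eef_pos: [605.1, -210.3, 101.7]
eef_rot: [3.14, 0.001, 1.755]
wrist_force: [1.1, 0.1, 0.5]
finger_gap: 60.1
finger_force: 0.0
```

Request:
step_arm(
  series=[0,0,-25,0,0.36,0,0,-25,0,0.36,0,0,-16,0,0.36,0,0,0,0,0.36,-0.7,3.9,0,0,0.36,-0.7,3.9,0,0,0.36,-0.7,3.9,0,0,0.36,-0.7,3.9,0,0,0.36,-0.7,3.9,0,0,0.36,-0.7,3.9,0,0,0.36,-0.7,3.9,0,0,0.36,-0.7,3.9,0,0,0.36,-0.7,3.9,0,0,0.36,-0.7,3.9,0,0,0.36,-0.7,3.9,0,0,0.36,-0.7,3.9,0,0,0.36],
)

```text
clock: 4.1
eef_pos: [596.1, -163.0, 34.4]
eef_rot: [-3.142, -0.0, 1.755]
wrist_force: [0.5, -0.3, 0.5]
finger_gap: 59.9
finger_force: 0.1
```

```bash
cat > look.py <<'E'
import sys
from h import *
z=float(sys.argv[1]); x0,x1=int(sys.argv[2]),int(sys.argv[3])
O=np.array([587.6,-13.8]); c,s=np.cos(.187),np.sin(.187)
p,d,i=cam("side"); cv2.imwrite(f"pics/{sys.argv[4]}.png",cv2.resize(p[200:380,180:420],None,fx=3,fy=3))
h=cv2.cvtColor(p,cv2.COLOR_BGR2HSV)
m,P=tube("side",p,d,i,(x0,245,x1,345)); q=np.argwhere(m)[:,::-1]
b=cv2.boxPoints(cv2.minAreaRect(q.astype(np.float32))); w=ray(b,i,z)[:,:2]-O
l=np.c_[c*w[:,0]+s*w[:,1],-s*w[:,0]+c*w[:,1]]
print(m.sum(),l.round(1).tolist(),l.mean(0).round(1)); print(manip.read_state()["eef_pos"].round(1))
E
python3 look.py 18 260 370 a1
```

```text
343 [[-40.7, -105.5], [21.1, -106.7], [16.1, -143.4], [-44.2, -141.9]] [ -11.9 -124.4]
[ 596.1 -162.6   34.4]
```

View pics/a1.png

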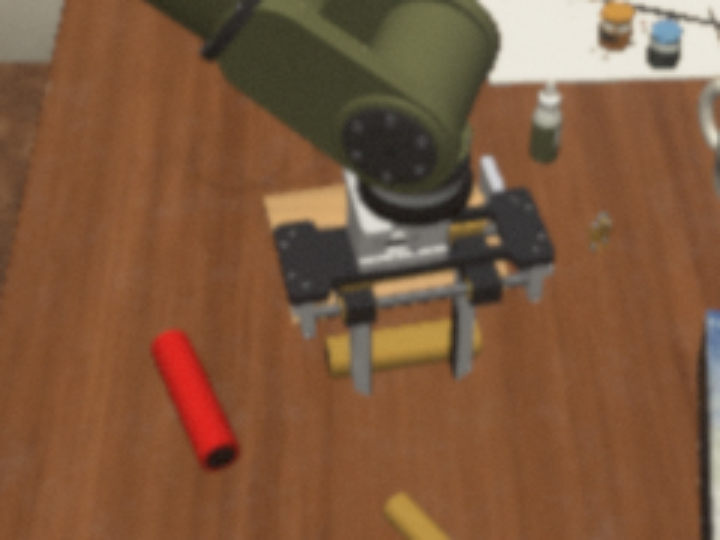

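The view shows both fingers behind the tube at crop (360,350) and (462,340). The tube lies straight in front of them at about y=-125 in the block frame. I'll roll on up the ramp, raising the tips.

Request:
step_arm(
  series=[-0.7,3.9,0,0,0.36,-0.7,3.9,0,0,0.36,-0.7,3.9,0,0,0.36,-0.7,3.9,0,0,0.36,-0.7,3.9,0,0,0.36,-0.7,3.9,0,0,0.36,-0.7,3.9,0,0,0.36,-0.7,3.9,0,0,0.36,-0.7,3.9,0,0,0.36,-0.7,3.9,0,0,0.36,-0.7,3.9,0.5,0,0.36,-0.7,3.9,0.5,0,0.36,-0.7,3.9,1,0,0.36,-0.7,3.9,1,0,0.36,-0.7,3.9,1,0,0.36,-0.7,3.9,1,0,0.36,-0.7,3.9,1,0,0.36,-0.7,3.9,1,0,0.36,-0.7,3.9,1,0,0.36,-0.7,3.9,1,0,0.36],
)

```text
clock: 6.65
eef_pos: [582.1, -85.0, 43.5]
eef_rot: [-3.142, 0.0, 1.755]
wrist_force: [0.8, -1.8, 2.0]
finger_gap: 60.2
finger_force: 1.1
```

```bash
python3 look.py 28 260 370 a2
```

```text
330 [[-40.4, -24.7], [20.3, -27.5], [14.0, -68.8], [-45.0, -65.8]] [-12.8 -46.7]
[582.1 -84.6  43.6]
```

View pics/a2.png

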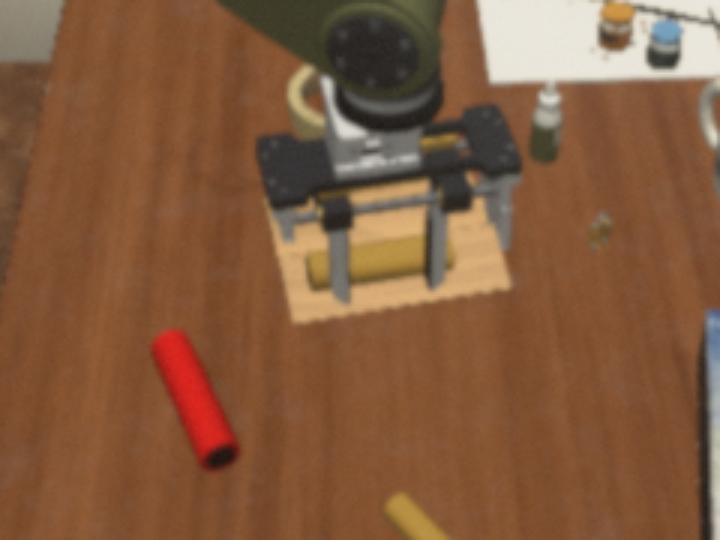

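The tube is on the ramp and square to the block, at about y=-46 in the block frame. I'll push it over the crest slowly, then back off.

Request:
step_arm(
  series=[-0.7,3.9,1,0,0.36,-0.7,3.9,1,0,0.36,-0.7,3.9,1,0,0.36,-0.7,3.9,1,0,0.36,-0.6,2.9,0.8,0,0.36,-0.6,2.9,0.8,0,0.36,-0.4,2,0.5,0,0.36,-0.4,2,0.5,0,0.36,-0.4,2,0.3,0,0.36,-0.4,2,0.3,0,0.36,-0.4,2,0,0,0.36,-0.4,2,0,0,0.36,-0.4,2,0,0,0.36,0,0,0,0,0.36,0,0,0,0,0.36,0,0,0,0,0.36],
)

```text
clock: 8.7
eef_pos: [575.4, -49.9, 50.6]
eef_rot: [-3.142, 0.0, 1.755]
wrist_force: [0.3, -0.2, -0.6]
finger_gap: 60.3
finger_force: 0.0
```

```bash
python3 look.py 28 260 370 a3
```

```text
317 [[-39.6, 17.5], [23.2, 15.8], [17.1, -27.1], [-44.0, -25.0]] [-10.8  -4.7]
[575.4 -49.9  50.6]
```

View pics/a3.png

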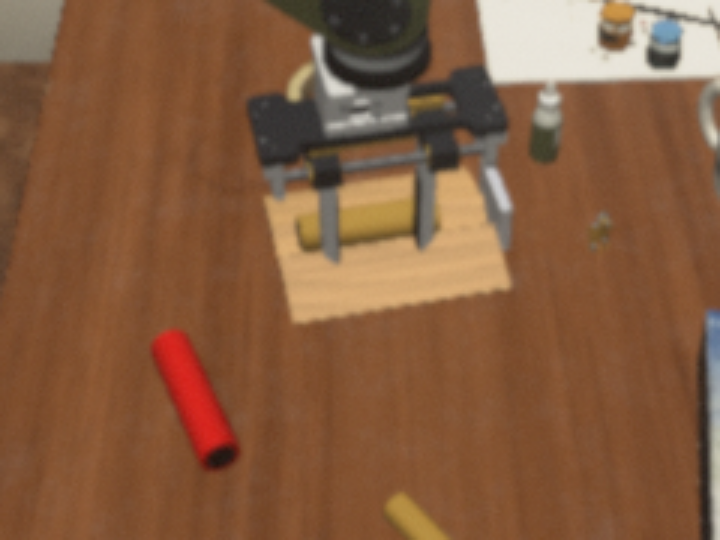

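Request:
step_arm(
  series=[-0.4,2.5,0,0,0.36,-0.5,2.4,0,0,0.36,0,0,0,0,0.36,1,-5,0,0,0.36,0.9,-4.8,5,0,0.36,0,0,20,0,0.36,0,0,25,0,0.36,-22,5.5,0,0,1,-25,5.5,0,0,1,-25,5.5,0,0,1,-20,5,0,0,1,0,0,0,0,1,0,0,0,0,1],
)

```text
clock: 10.38
eef_pos: [485.2, -33.6, 101.1]
eef_rot: [3.141, 0.0, 1.755]
wrist_force: [-0.0, -0.1, 0.7]
finger_gap: 3.8
finger_force: 0.0
```

```bash
python3 look.py 25 262 370 a4
```

```text
594 [[-71.8, 19.9], [43.2, 19.0], [36.9, -24.1], [-75.0, -22.5]] [-16.7  -1.9]
[485.2 -33.6 100.9]
```

View pics/a4.png

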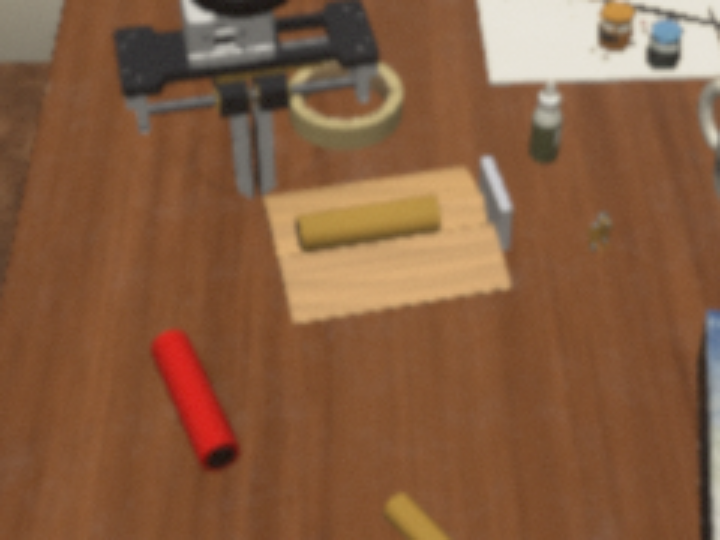

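The tube lies in the groove with its centre at x≈-17 in the block frame, about 42 mm short of the seat. The closed fingers are at crop (253,190), beyond its open end. I'll lower them and push.

Request:
step_arm(
  series=[0,0,-25,0,1,0,0,-25,0,1,0,0,-7,0,1,0,0,0,0,1,3.9,0.7,0,0,1,3.9,0.7,0,0,1,3.9,0.7,0,0,1,3.9,0.7,0,0,1,3.9,0.8,0,0,1,3.9,0.8,0,0,1,3.9,0.7,0,0,1,3.9,0.7,0,0,1,3.9,0.7,0,0,1,3.9,0.8,0,0,1,3.9,0.7,0,0,1,3.9,0.8,0,0,1,3.9,0.7,0,0,1,0,0,0,0,1],
)

```text
clock: 12.68
eef_pos: [535.4, -23.7, 43.7]
eef_rot: [3.141, 0.0, 1.755]
wrist_force: [0.2, 0.8, -0.8]
finger_gap: 0.3
finger_force: 0.0
```

```bash
python3 look.py 25 262 370 a5
```

```text
579 [[-38.1, 19.2], [76.0, 22.3], [69.5, -22.0], [-41.5, -24.3]] [16.5 -1.2]
[535.3 -23.8  43.7]
```

View pics/a5.png

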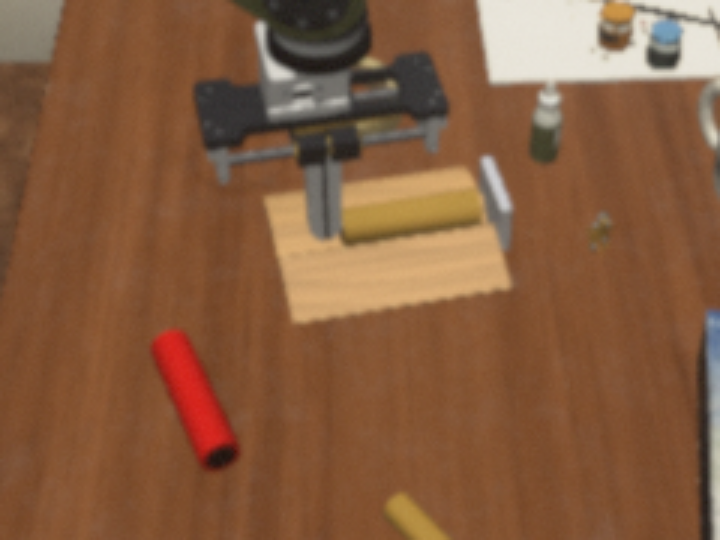

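The tube is now at x≈16.5, with its far end 8 mm short of the stop. I'll finish in 1 mm rows and watch the force.

Request:
step_arm(
  series=[1,0.2,0,0,1,1,0.2,0,0,1,1,0.2,0,0,1,1,0.2,0,0,1,1,0.2,0,0,1,1,0.2,0,0,1,1,0.2,0,0,1,0,0,0,0,1],
)

```text
clock: 13.72
eef_pos: [542.3, -22.4, 43.7]
eef_rot: [3.141, 0.0, 1.755]
wrist_force: [-1.0, -0.5, -0.3]
finger_gap: 0.6
finger_force: 0.1
```

Request:
step_arm(
  series=[1,0.2,0,0,1],
)

```text
clock: 13.85
eef_pos: [543.1, -22.2, 43.6]
eef_rot: [-3.141, -0.0, 1.755]
wrist_force: [-0.4, -0.1, 1.1]
finger_gap: 0.7
finger_force: 0.6
```

Request:
step_arm(
  series=[1,0.2,0,0,1],
)

```text
clock: 13.98
eef_pos: [544.1, -22.0, 43.6]
eef_rot: [-3.142, -0.0, 1.755]
wrist_force: [-1.8, -0.9, 0.4]
finger_gap: 0.8
finger_force: 0.6
```

Request:
step_arm(
  series=[1,0.2,0,0,1],
)

```text
clock: 14.1
eef_pos: [545.1, -21.8, 43.6]
eef_rot: [-3.141, -0.0, 1.755]
wrist_force: [-8.0, -2.4, 2.7]
finger_gap: 0.3
finger_force: 4.0
```

Request:
step_arm(
  series=[0.6,0.1,0,0,1,0,0,0,0,1],
)

```text
clock: 14.35
eef_pos: [545.0, -21.8, 43.5]
eef_rot: [-3.14, -0.0, 1.755]
wrist_force: [-6.2, -1.2, 3.4]
finger_gap: 0.6
finger_force: 3.5
```

```bash
python3 look.py 25 262 370 a6
```

```text
560 [[-28.6, 19.2], [84.3, 19.2], [77.1, -23.9], [-32.7, -23.2]] [25.  -2.2]
[545.1 -21.8  43.5]
```

The tube stopped moving under rising force, and its centre measures x=25.0, so it is against the stop. I'll come away along the groove and then up.

Request:
step_arm(
  series=[-2,-0.4,0,0,1,-8,-1.5,0,0,1,-15,-2.8,0,0,1,-20,-3.7,0,0,1,0,0,30,0,1,0,0,40,0,1,-20,-20,40,0,1,-20,-40,20,0,1,0,0,0,0,1,0,0,0,0,1],
)

```text
clock: 15.65
eef_pos: [460.6, -89.8, 173.3]
eef_rot: [-3.142, -0.0, 1.754]
wrist_force: [0.3, -0.3, 0.0]
finger_gap: 0.6
finger_force: 0.0
```

```bash
python3 look.py 25 262 370 a7
```

```text
572 [[-29.8, 21.8], [84.9, 23.2], [77.5, -22.6], [-33.9, -23.1]] [24.7 -0.2]
[460.6 -89.5 173. ]
```

View pics/a7.png

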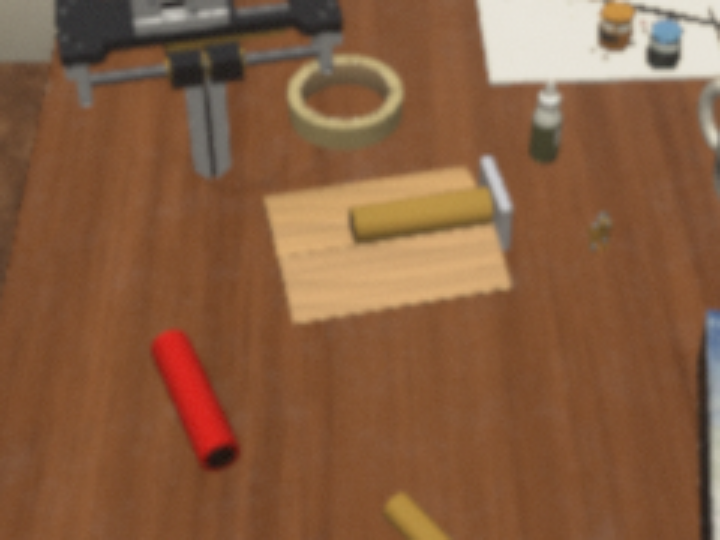

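The tube's right end, at crop (492,205), is against the stop. The tape, bottle, figure and other tubes haven't moved.

```bash
python3 -c "
from cell import manip
print(manip.sign_off())"
```

```text
the job is handed in; nothing more can be done
None
```

The job is handed in: the brass tube was rolled up the ramp into the groove and pushed along it to the end stop. The arm is clear, the tape, bottle and figure are where they were, and it took about 16 s of the 58 s allowed.

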